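# Zero the depth stop, back it off a quarter turn and hold it

## Task

Zero the depth stop, the stand with the round knurled nut: screw the nut clockwise (seen from above) down its stem, regripping as needed, until it bottoms out on the collar, then back it off a quarter turn for the gasket gap. Finish with the gripper still holding the nut there, quite still, so that it cannot creep while a colleague locks it. Leave the similar stand with the star knob and everything else where it is.

Things in the scene. Friction and masses are not known exactly. Their poses are not given: they have to be found in the camera images.
- depth_stop: the depth stop: a stand fixed to the table, origin at the centre of its underside, z up: round dark foot of 104 mm diameter and 12 mm high, a bright ring with division marks on it up to 14.5 mm, a steel collar of 40 mm diameter from 20 to 45 mm, and above it an upright threaded stem of 21 mm diameter whose top is 81 mm above the table. It carries the knurled nut.
- stop_nut_center (a point): centre of the steel knurled nut, on its upright screw axis, half-way up: 28 mm high, 48 mm across twelve upright grip ribs (30 degrees apart), gripped across its diameter in any direction; flat jaws settle on pairs of ribs and click over them if forced against the stop. 59 mm above the table when bottomed out; 4 mm higher per turn unscrewed. The stem ends 8 mm above a bottomed nut
- stop_nut (a joint): angle of the knurled nut from its bottomed position, rad: 0 = bottomed out on the collar (a hard stop), growing as it is unscrewed counter-clockwise seen from above (right-hand thread), at the start 2.4 to 4.2. It turns with a light even drag of 0.06 N m, cannot come off, and stays where it is left
- star_knob_center (a point): centre of a black five-lobed star knob, 55 mm across and 28 mm high, 59 mm above the table, on a second stand that is otherwise like the depth stop (104 mm foot, 81 mm high): not to be turned. The two stands may stand either way round, left and right
- star_knob (a joint): angle of the star knob, rad, 0 at the start; to be left alone
- insert_tray: small black tray of brass inserts, 62x90x22 mm, loose bystander, origin at the centre of its underside
- thread_lock: upright dosing bottle, 33 mm diameter, 88 mm high, loose bystander, origin at the centre of its underside
- hex_key: hex key lying flat, 26x70x4 mm, loose bystander, origin at the centre of its underside
- spare_lens_a: round clear lens lying flat, 121 mm wide, 14 mm high, loose bystander, origin at the centre of its underside

How it is judged:
By the outcome, as a careful person would: the job done as asked, in the order asked, and still so for the second after the job is handed in, while the arm keeps its last pose, push and grip.
It also fails if it takes over 58 s, if anything falls off the work surface, if the arm or the gripper's body presses on something with over 40 N, if the wrist force passes 120 N, or if a joint passes its speed limit or range.

## Robot

A 6-joint arm with a two-finger parallel gripper is mounted at the origin on a cart in front of the work surface, level with it; the furniture and walls round the work are solid. World frame = base frame: x ahead of the robot, y to its left, z up, the work surface at z = 0. Lengths are in m, angles in rad, forces in N, time in s.
With the tool pointing down it reaches from about 0.35 to 0.95 m from the base axis. Payload 17.4 kg.
Tool frame: the origin (TCP) lies midway between the tips of the shut fingers; the grasp point (between the pads) lies 19 mm behind it; z points along the fingers, y is the direction in which the jaws open and shut (so a half turn about z gives the same grasp; the last joint's range is limited). The gripper opens to 93 mm and grips with 3 to 60 N. Pads are 15 mm wide; open, the fingers measure 128 mm over their backs; the gripper's body (75 mm by 188 mm) begins 65 mm behind the grasp point.
Start: joints at [1.165, 0.116, 1.442, -0, 1.584, -0.038], TCP at [0.243, 0.63, 0.219] pointing down, gripper open.
Joint ranges: [-2.83, 2.83], [-0.83, 2.19], [0.07, 2.5], [-1.14, 4.28], [0.01, 3], [-2.97, 2.97]. Speed limits (rad/s): [1.89, 1.89, 2.22, 3.14, 3.14, 3.14].

## Interface

Orientations are given as a rotation vector (axis times angle).
In Python, from plant import monitor, vision, bot gives the robot as it stands.
- The arm moves only by the tool drive_tool, never from a script. Its argument "plan" is one flat list of numbers, 7 for each row, row after row: the turn, a rotation vector about the world's x, y, z in units of 45 degrees (1.0 is 45 degrees), then the shift along the world's x, y, z in units of 0.75 m (1.0 is 0.75 m), then the closure, from 0 (fully open) to 1 (shut). In form: [ax, ay, az, x, y, z, claw, ax, ay, az, x, y, z, claw, ...]. A call has 1 to 8 rows; each row is the pose to reach, as a shift and turn from the pose commanded when the call began; what a row does not reach only later rows make up. A row lasts 1/12 s, in which the tool goes at most 41.7 mm and 7.16 degrees, less where a joint would pass 70% of its speed; a pose out of reach is approached as far as the arm can. A call with a number of a shift or a turn outside -1 to 1 is refused whole. A call with a gripper value outside its range is refused whole. The fingers move at their own pace and stop on an object; "squeeze" is the grip in N (left out, the last holds). Time passes only in rows, so rows that repeat a pose let the fingers close. It gives the time, the measured TCP pose, the force and the opening at its end, in the units of the state.
- monitor.read_state(): the state, without advancing time (a new reading comes with each control period).
- vision.get_image(name): name is "scene" or "top"; returns the picture (420x560x3 uint8, red, green, blue); there is no depth.
- vision.calibration(name): a dict with "intrinsics" (3x3 intrinsics, pixels), "eye" and "orientation" of the camera in the world. Camera axes: x right, y up, looking along -z (the intrinsics and any distortion apply to the point x, -y, -z); pixel columns grow to the right and rows downward; lengths in m; the calibration is good to about 2 mm. A picture is of the moment at which its call begins. calibration takes no time and is no camera call.
- bot.close_job(): hands the job in, once; it reports no verdict.
The state is a dict: "time_s": time; "joint_positions": joint angles; "joint_velocities": joint speeds; "tau": joint torques, N m; "position": TCP position; "orientation": TCP orientation; "force": force on the tool from outside, world axes, zero at the start; "ft_torque": the same for the moment, N m; "grip_width": finger opening in m.
Only numpy, scipy, OpenCV 4.12 (cv2) and the standard library are available. Lean on these libraries where they do the work, as an engineer would, in place of code of your own. Each camera call takes 0.05 s, during which the arm holds its last target. There are 200 camera calls.

## Working session

There is one attempt and no reset: what is moved stays moved. The work goes in short steps, Python scripts to look and compute and a tool call to move; the robot and the scene stay as the last step left them, time stands still between calls to the robot, and variables do not carry over. Pictures are saved under pics/ and viewed, about 8 in all and at most 12, crops included, and the job is handed in when it is done.

Besides the shell and the picture viewer there is one more tool, called after "Request:" as name(argument=value, ...) on one line, values as JSON. drive_tool: Moves the arm, as the interface text tells. Shifts and turns lie within -1 to 1; 1 stands for 0.75 m of shift or 45 degrees of turn. Its arguments: {"type":"object","properties":{"plan":{"type":"array","items":{"type":"number","minimum":-1,"maximum":1}},"squeeze":{"type":"number"}},"required":["plan"]}

```bash
ls; mkdir -p pics; python3 - <<'E'
from plant import monitor, vision, bot
import cv2,numpy as np
print(monitor.read_state())
for n in("scene","top"):
    im=vision.get_image(n); cv2.imwrite(f"pics/{n}0.png",im[:,:,::-1]); print(n,vision.calibration(n))
E
```

```text
pics
{'time_s': 0.0, 'joint_positions': array([ 1.16518572e+00,  1.16480476e-01,  1.44224430e+00, -9.03456201e-06,
        1.58399813e+00, -3.78072111e-02]), 'joint_velocities': array([ 0.00155754, -0.00068752,  0.00156823,  0.00110007, -0.00124137,
       -0.00044073]), 'tau': array([-7.05779821e-04, -7.21229839e+01, -6.22622824e+01,  7.79597741e-02,
        2.37201189e-02, -1.43439493e-04]), 'position': array([0.24264495, 0.62966817, 0.21792192]), 'orientation': array([-5.74449437e-01, -3.08838195e+00,  1.73492276e-03]), 'force': array([ 0.41615695, -0.02733679, -0.16851968]), 'ft_torque': array([ 0.03541353, -0.00296554, -0.02951034]), 'grip_width': 0.09284497786249532}
scene {'intrinsics': array([[459.28699932,   0.        , 272.60515599],
       [  0.        , 459.28699932, 207.19705821],
       [  0.        ,   0.        ,   1.        ]]), 'eye': array([ 0.12305731, -0.48243975,  0.59203255]), 'orientation': array([ 0.84098635, -0.32295809, -0.73119583])}
top {'intrinsics': array([[509.67591514,   0.        , 273.48778846],
       [  0.        , 509.67591514, 209.11664056],
       [  0.        ,   0.        ,   1.        ]]), 'eye': array([ 0.45459219, -0.00409326,  1.10480473]), 'orientation': array([ 0.10769048, -0.10520844, -1.56991037])}
```

View pics/scene0.png

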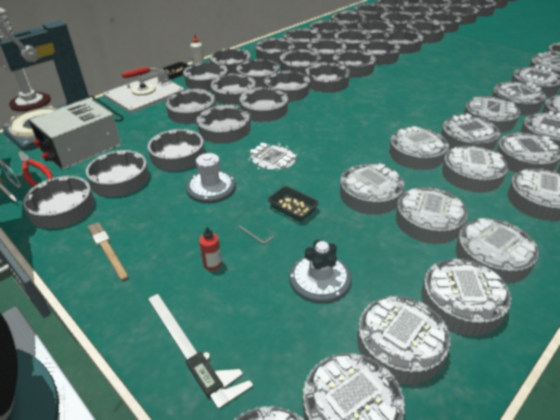

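View pics/top0.png

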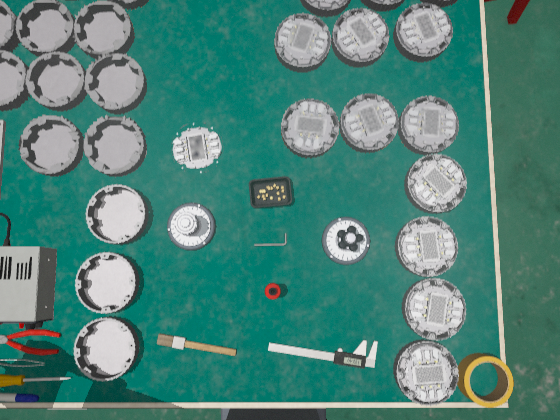

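The scene view shows the nut stand at about (210,170) and the star knob stand at (321,255). In the top view they are at (191,226) and (345,240). Next I'll crop in on the nut stand.

```bash
python3 - <<'E'
import cv2,numpy as np
a=cv2.imread("pics/top0.png")[196:256,161:221]; b=cv2.imread("pics/scene0.png")[145:205,180:240]
r=lambda c:cv2.resize(c,(400,400),interpolation=cv2.INTER_CUBIC)
cv2.imwrite("pics/crop0.png",np.hstack([r(a),r(b)]))
E
```

```text
(no output)
```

View pics/crop0.png

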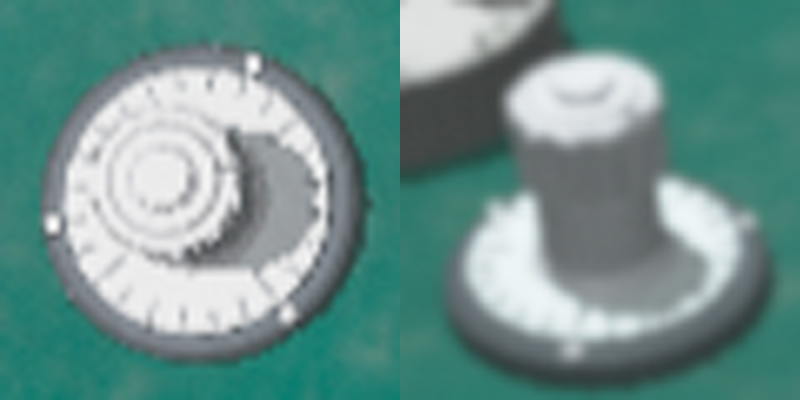

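```bash
cat > h.py <<'E'
import numpy as np,cv2
from scipy.spatial.transform import Rotation as R
from plant import monitor, vision, bot
def ray(n,u,v):
    c=vision.calibration(n);K=c["intrinsics"]
    d=np.array([(u-K[0,2])/K[0,0],-(v-K[1,2])/K[1,1],-1.])
    return np.array(c["eye"]),R.from_rotvec(c["orientation"]).apply(d)
def onz(n,u,v,z):
    e,d=ray(n,u,v);return e+d*(z-e[2])/d[2]
def st(full=True):
    s=monitor.read_state();r=R.from_rotvec(s["orientation"]).as_matrix()
    print("t %.2f"%s["time_s"],"p",s["position"].round(4),"yaw(jaw y) %.2f"%np.degrees(np.arctan2(r[1,1],r[0,1])),"z",r[:,2].round(4),"j",s["joint_positions"].round(3),"F",s["force"].round(1),"M",s["ft_torque"].round(2),"w %.4f"%s["grip_width"])
    return s
E
python3 - <<'E'
from h import *
s=st()
for nm,zs in(("top",(0.081,)),("scene",(.081,))):
    pass
print(onz("top",185.15,223.0,.081),onz("scene",207.75,157.3,.081))
for n,c,w in(("top",(191,226),30),("scene",(210,183),32)):
    im=cv2.imread(f"pics/{n}0.png");h=cv2.cvtColor(im,cv2.COLOR_BGR2HSV)
    m=((h[:,:,1]<90)).astype(np.uint8)
    k=np.zeros_like(m);cv2.circle(k,c,w,1,-1);m&=k
    if n=="scene": m[:178]=0
    cs,_=cv2.findContours(m,cv2.RETR_EXTERNAL,cv2.CHAIN_APPROX_NONE);q=max(cs,key=cv2.contourArea)
    e=cv2.fitEllipse(q) if n=="top" else None
    print(n,e,cv2.boundingRect(q))
    if e: print(onz(n,*e[0],.01), onz(n,e[0][0],e[0][1],.006))
E
```

```text
t 0.10 p [0.2426 0.6297 0.218 ] yaw(jaw y) 68.93 z [-4.e-04 -1.e-03 -1.e+00] j [ 1.165  0.116  1.442 -0.     1.584 -0.038] F [ 1.1 -0.4  0.2] M [ 0.01  0.05 -0.05] w 0.0928
[0.56621898 0.17593841 0.081     ] [0.5664291  0.17220222 0.081     ]
top ((190.85513305664062, 225.8332977294922), (46.54362106323242, 48.22369384765625), 56.54783630371094) (167, 202, 49, 48)
[0.56778721 0.17596914 0.01      ] [0.56820078 0.17662702 0.006     ]
scene None (187, 178, 49, 25)
```

Request:
drive_tool(plan=[0,0,1,0.2162,-0.3031,0,0,0,0,1,0.2162,-0.3031,0,0,0,0,1,0.2162,-0.3031,0,0,0,0,1,0.2162,-0.3031,0,0,0,0,1,0.2162,-0.3031,0,0,0,0,1,0.2162,-0.3031,0,0,0,0,1,0.2162,-0.3031,0,0,0,0,1,0.2162,-0.3031,0,0], squeeze=25)

```text
time_s: 0.77
position: [0.4075, 0.3984, 0.2186]
orientation: [-0.652, 3.073, -0.002]
force: [-0.3, -0.3, 0.8]
grip_width: 0.093
```

Request:
drive_tool(plan=[0,0,1,0.2163,-0.3032,0,0,0,0,1,0.2163,-0.3032,0,0,0,0,1,0.2163,-0.3032,0,0,0,0,1,0.2163,-0.3032,0,0,0,0,1,0.2163,-0.3032,0,0,0,0,1,0.2163,-0.3032,0,0,0,0,1,0.2163,-0.3032,0,0,0,0,1,0.2163,-0.3032,0,0])

```text
time_s: 1.43
position: [0.5694, 0.1708, 0.218]
orientation: [1.782, -2.586, 0.001]
force: [0.1, 0.2, 0.0]
grip_width: 0.0928
```

```bash
python3 -c "
from h import *
st()"
```

```text
t 1.43 p [0.5694 0.1708 0.218 ] yaw(jaw y) 159.15 z [-3.0e-04 -1.3e-03 -1.0e+00] j [ 2.490e-01 -5.800e-02  1.621e+00 -1.000e-03  1.580e+00 -2.528e+00] F [0.1 0.2 0. ] M [ 0.15  0.03 -0.06] w 0.0928
```

Request:
drive_tool(plan=[0,0,0,0,0,-0.12,0,0,0,0,0,0,-0.12,0,0,0,0,0,0,-0.12,0,0,0,0,0,0,-0.12,0,0,0,0,0,0,-0.12,0,0,0,0,0,0,-0.12,0])

```text
time_s: 1.93
position: [0.568, 0.1758, 0.1315]
orientation: [-1.776, 2.588, -0.002]
force: [0.5, -0.0, 0.1]
grip_width: 0.0934
```

```bash
python3 - <<'E'
from h import *
st()
a=vision.get_image("top")[186:266,151:231,::-1]; b=vision.get_image("scene")[115:215,160:260,::-1]
r=lambda c:cv2.resize(c,(400,400),interpolation=cv2.INTER_CUBIC)
cv2.imwrite("pics/crop1.png",np.hstack([r(a),r(b)]))
E
```

```text
t 1.93 p [0.568  0.1758 0.1315] yaw(jaw y) 158.94 z [ 3.e-03  8.e-04 -1.e+00] j [ 0.257 -0.024  1.728  0.     1.434 -2.517] F [ 0.5 -0.   0.1] M [ 0.13  0.05 -0.02] w 0.0934
```

View pics/crop1.png

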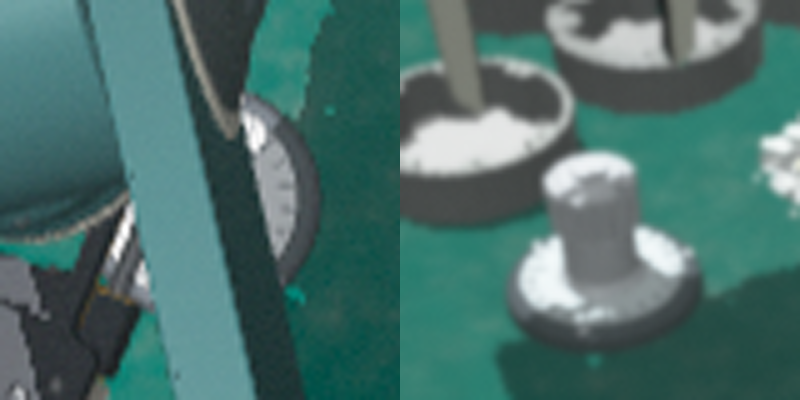

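The scene crop shows the fingers above and on either side of the nut, with tips at about (177,141) and (230,129). They look centred on the nut, so I'll descend, settle and close.

Request:
drive_tool(plan=[0,0,0,0,0,-0.1147,0,0,0,0,0,0,-0.1147,0,0,0,0,0,0,-0.1147,0,0,0,0,0,0,-0.1147,0,0,0,0,0,0,-0.1147,0,0,0,0,0,0,-0.1147,0,0,0,0,0,0,-0.1147,0,0,0,0,0,0,-0.1147,0])

```text
time_s: 2.7
position: [0.5679, 0.1753, 0.0445]
orientation: [-1.776, 2.588, -0.001]
force: [0.4, 0.8, -0.2]
grip_width: 0.0931
```

```bash
python3 - <<'E'
from h import *
st(); print(onz("scene",204,135,.1315))
b=vision.get_image("scene")[115:215,160:260,::-1]
cv2.imwrite("pics/crop2.png",cv2.resize(b,(500,500),interpolation=cv2.INTER_CUBIC))
E
```

```text
t 2.70 p [0.5679 0.1753 0.0445] yaw(jaw y) 158.93 z [ 2.4e-03  6.0e-04 -1.0e+00] j [ 0.257  0.043  1.809 -0.     1.288 -2.517] F [ 0.4  0.8 -0.2] M [0.04 0.12 0.04] w 0.0931
[0.56644866 0.17512574 0.1315    ]
```

View pics/crop2.png

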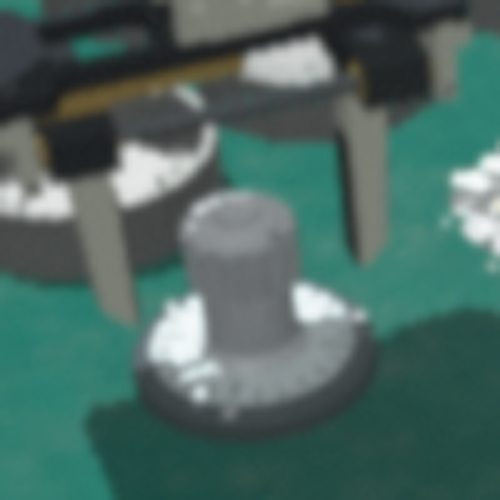

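The fingers straddle the nut evenly and sit well clear of the foot. Closing now.

Request:
drive_tool(plan=[0,0,0,0,0,0,1,0,0,0,0,0,0,1,0,0,0,0,0,0,1,0,0,0,0,0,0,1,0,0,0,0,0,0,1,0,0,0,0,0,0,1,0,0,0,0,0,0,1,0,0,0,0,0,0,1], squeeze=25)

```text
time_s: 3.42
position: [0.5679, 0.1748, 0.0428]
orientation: [-1.777, 2.589, -0.003]
force: [6.0, -1.9, -4.1]
grip_width: 0.0473
```

```bash
python3 -c "
from h import *
st()"
```

```text
t 3.42 p [0.5679 0.1748 0.0428] yaw(jaw y) 158.92 z [ 2.1e-03 -6.0e-04 -1.0e+00] j [ 2.560e-01  4.400e-02  1.810e+00 -1.000e-03  1.285e+00 -2.517e+00] F [ 6.  -1.9 -4.1] M [-0.09 -0.71 -0.04] w 0.0473
```

Request:
drive_tool(plan=[0,0,-0.125,0.001,-0.0003,-0.0001,1,0,0,-0.25,0.001,-0.0003,-0.0002,1,0,0,-0.375,0.001,-0.0003,-0.0003,1,0,0,-0.5,0.001,-0.0003,-0.0003,1,0,0,-0.625,0.001,-0.0003,-0.0004,1,0,0,-0.75,0.001,-0.0003,-0.0005,1,0,0,-0.875,0.001,-0.0003,-0.0006,1,0,0,-1,0.001,-0.0003,-0.0007,1])

```text
time_s: 4.08
position: [0.5674, 0.1755, 0.0422]
orientation: [0.644, -3.074, -0.002]
force: [-5.4, 4.4, 3.3]
grip_width: 0.0473
```

```bash
python3 - <<'E'
from h import *
st()
b=vision.get_image("scene")[115:215,160:260,::-1]
cv2.imwrite("pics/crop3.png",cv2.resize(b,(500,500),interpolation=cv2.INTER_CUBIC))
st()
E
```

```text
t 4.08 p [0.5674 0.1755 0.0422] yaw(jaw y) 113.66 z [-0.0011  0.001  -1.    ] j [ 2.560e-01  4.600e-02  1.810e+00  1.000e-03  1.287e+00 -1.728e+00] F [-5.4  4.4  3.3] M [1.05 0.99 0.1 ] w 0.0473
t 4.13 p [0.5674 0.1755 0.0422] yaw(jaw y) 113.19 z [-0.0011  0.001  -1.    ] j [ 2.560e-01  4.600e-02  1.810e+00  1.000e-03  1.287e+00 -1.720e+00] F [-5.   4.1  2.2] M [ 0.86  0.86 -0.11] w 0.0472
```

View pics/crop3.png

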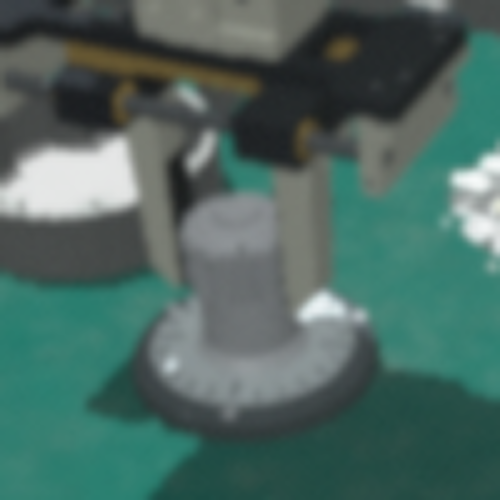

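The jaws hold the nut at mid-height and turn it with low torque. I'll carry on clockwise and ease the side force.

Request:
drive_tool(plan=[0,0,-0.125,-0.0005,0.0004,-0.0001,1,0,0,-0.25,-0.0005,0.0004,-0.0002,1,0,0,-0.375,-0.0005,0.0004,-0.0003,1,0,0,-0.5,-0.0005,0.0004,-0.0003,1,0,0,-0.625,-0.0005,0.0004,-0.0004,1,0,0,-0.75,-0.0005,0.0004,-0.0005,1,0,0,-0.875,-0.0005,0.0004,-0.0006,1,0,0,-1,-0.0005,0.0004,-0.0007,1])

```text
time_s: 4.8
position: [0.5674, 0.1764, 0.0417]
orientation: [-0.581, -3.087, -0.004]
force: [-0.5, 10.8, 0.8]
grip_width: 0.0469
```

Request:
drive_tool(plan=[0,0,-0.1,0,0,0,1,0,0,-0.2,0,0,-0.0001,1,0,0,-0.3,0,0,-0.0002,1,0,0,-0.4,0,0,-0.0003,1,0,0,-0.5,0,0,-0.0003,1,0,0,-0.6,0,0,-0.0004,1,0,0,-0.6,0,0,-0.0004,1])

```text
time_s: 5.38
position: [0.5677, 0.1769, 0.0415]
orientation: [-1.287, -2.866, -0.005]
force: [2.8, 14.0, -1.9]
grip_width: 0.0473
```

```bash
python3 -c "
from h import *
st()"
```

```text
t 5.38 p [0.5677 0.1769 0.0415] yaw(jaw y) 41.64 z [ 0.001   0.0032 -1.    ] j [ 0.258  0.046  1.81   0.003  1.283 -0.47 ] F [ 2.8 14.  -1.9] M [ 2.45 -0.46 -0.04] w 0.0473
```

Request:
drive_tool(plan=[0,0,-0.06,0.0003,0.0013,0,1,0,0,-0.12,0.0003,0.0013,-0.0001,1,0,0,-0.18,0.0003,0.0013,-0.0001,1,0,0,-0.24,0.0003,0.0013,-0.0002,1,0,0,-0.24,0.0003,0.0013,-0.0002,1,0,0,-0.24,0.0003,0.0013,-0.0002,1])

```text
time_s: 5.88
position: [0.5679, 0.1771, 0.0413]
orientation: [-1.544, -2.736, -0.003]
force: [1.2, 7.4, -0.7]
grip_width: 0.0473
```

```bash
python3 -c "
from h import *
st()"
```

```text
t 5.88 p [0.5679 0.1771 0.0413] yaw(jaw y) 31.12 z [ 9.0e-04  1.8e-03 -1.0e+00] j [ 0.259  0.047  1.809  0.002  1.283 -0.285] F [ 1.2  7.4 -0.7] M [ 1.35 -0.4  -0.08] w 0.0473
```

Request:
drive_tool(plan=[0,0,-0.06,0,0,0,1,0,0,-0.12,0,0,-0.0001,1,0,0,-0.18,0,0,-0.0001,1,0,0,-0.24,0,0,-0.0002,1,0,0,-0.24,0,0,-0.0002,1,0,0,-0.24,0,0,-0.0002,1])

```text
time_s: 6.38
position: [0.5681, 0.1772, 0.0412]
orientation: [-1.795, -2.578, -0.004]
force: [3.8, 8.0, -2.6]
grip_width: 0.0472
```

```bash
python3 -c "
from h import *
st()"
```

```text
t 6.38 p [0.5681 0.1772 0.0412] yaw(jaw y) 20.32 z [ 0.0014  0.002  -1.    ] j [ 0.259  0.048  1.809  0.002  1.283 -0.096] F [ 3.8  8.  -2.6] M [ 1.48 -0.73 -0.08] w 0.0472
```

Request:
drive_tool(plan=[0,0,-0.06,0.0006,0.0013,0,1,0,0,-0.12,0.0006,0.0013,-0.0001,1,0,0,-0.18,0.0006,0.0013,-0.0001,1,0,0,-0.24,0.0006,0.0013,-0.0002,1,0,0,-0.24,0.0006,0.0013,-0.0002,1,0,0,-0.24,0.0006,0.0013,-0.0002,1])

```text
time_s: 6.88
position: [0.5684, 0.1774, 0.0411]
orientation: [2.027, 2.399, 0.001]
force: [1.3, 3.0, 1.3]
grip_width: 0.0471
```

```bash
python3 -c "
from h import *
st()"
```

```text
t 6.88 p [0.5684 0.1774 0.0411] yaw(jaw y) 9.61 z [ 7.e-04  5.e-04 -1.e+00] j [0.26  0.049 1.808 0.    1.284 0.092] F [1.3 3.  1.3] M [ 0.41 -0.48 -0.03] w 0.0471
```

Request:
drive_tool(plan=[0,0,-0.06,0,0,0,1,0,0,-0.12,0,0,-0.0001,1,0,0,-0.18,0,0,-0.0001,1,0,0,-0.24,0,0,-0.0002,1,0,0,-0.24,0,0,-0.0002,1,0,0,-0.24,0,0,-0.0002,1])

```text
time_s: 7.38
position: [0.5686, 0.1775, 0.0411]
orientation: [2.244, 2.199, 0.002]
force: [3.0, 4.1, 1.9]
grip_width: 0.0468
```

```bash
python3 -c "
from h import *
st()"
```

```text
t 7.38 p [0.5686 0.1775 0.0411] yaw(jaw y) -1.16 z [ 1.2e-03  7.0e-04 -1.0e+00] j [0.26  0.049 1.808 0.    1.283 0.28 ] F [3.  4.1 1.9] M [ 0.57 -0.59  0.22] w 0.0468
```

Request:
drive_tool(plan=[0,0,-0.04,0.0003,0.0005,0,1,0,0,-0.08,0.0003,0.0005,0,1,0,0,-0.08,0.0003,0.0005,0,1,0,0,-0.08,0.0003,0.0005,0,1])

```text
time_s: 7.72
position: [0.5687, 0.1776, 0.041]
orientation: [2.311, 2.127, 0.001]
force: [2.9, 1.6, 3.4]
grip_width: 0.0462
```

```bash
python3 -c "
from h import *
st()"
```

```text
t 7.72 p [0.5687 0.1776 0.041 ] yaw(jaw y) -4.75 z [ 9.e-04  2.e-04 -1.e+00] j [0.26  0.05  1.807 0.    1.283 0.343] F [2.9 1.6 3.4] M [ 0.2  -0.42  0.07] w 0.0462
```

Request:
drive_tool(plan=[0,0,-0.04,0,0,0,1,0,0,-0.08,0,0,-0.0001,1,0,0,-0.08,0,0,-0.0001,1,0,0,-0.08,0,0,-0.0001,1])

```text
time_s: 8.05
position: [0.5688, 0.1776, 0.041]
orientation: [2.376, 2.054, 0.001]
force: [4.0, 0.7, 5.8]
grip_width: 0.0464
```

```bash
python3 -c "
from h import *
st()"
```

```text
t 8.05 p [0.5688 0.1776 0.041 ] yaw(jaw y) -8.33 z [ 0.0011  0.     -1.    ] j [ 0.26   0.05   1.807 -0.     1.283  0.405] F [4.  0.7 5.8] M [ 0.08 -0.58  0.54] w 0.0464
```

Request:
drive_tool(plan=[0,0,-0.04,0,0,0,1,0,0,-0.04,0,0,0,1,0,0,-0.04,0,0,0,1])

```text
time_s: 8.3
position: [0.5688, 0.1777, 0.0411]
orientation: [2.408, 2.016, 0.002]
force: [4.2, 1.8, 5.7]
grip_width: 0.0465
```

```bash
python3 -c "
from h import *
st()"
```

```text
t 8.30 p [0.5688 0.1777 0.0411] yaw(jaw y) -10.13 z [ 1.3e-03  3.0e-04 -1.0e+00] j [ 0.26   0.05   1.807 -0.     1.283  0.437] F [4.2 1.8 5.7] M [ 0.29 -0.71  0.73] w 0.0465
```

Request:
drive_tool(plan=[0,0,0,0,0,0,1,0,0,0,0,0,0,1])

```text
time_s: 8.47
position: [0.5688, 0.1777, 0.0411]
orientation: [2.408, 2.017, 0.002]
force: [3.8, 1.3, 5.2]
grip_width: 0.0465
```

```bash
python3 -c "
from h import *
st()"
```

```text
t 8.47 p [0.5688 0.1777 0.0411] yaw(jaw y) -10.11 z [ 1.2e-03  3.0e-04 -1.0e+00] j [ 0.26   0.05   1.807 -0.     1.283  0.436] F [3.8 1.3 5.2] M [ 0.22 -0.77  0.78] w 0.0465
```

The torque builds steadily from about yaw −5°, and the width has settled at 46.4 mm, which is the jaws flat on rib pairs. The nut is on the collar. I'll firm up the grip and measure the zero-torque point by unwinding in small steps.

Request:
drive_tool(plan=[0,0,0,0.0005,0,0,1,0,0,0,0.0005,0,0,1,0,0,0,0.0005,0,0,1,0,0,0,0.0005,0,0,1], squeeze=60)

```text
time_s: 8.8
position: [0.5689, 0.1777, 0.041]
orientation: [2.408, 2.017, 0.001]
force: [1.8, 2.5, 6.6]
grip_width: 0.0458
```

```bash
python3 -c "
from h import *
st()"
```

```text
t 8.80 p [0.5689 0.1777 0.041 ] yaw(jaw y) -10.10 z [ 5.e-04  1.e-04 -1.e+00] j [ 0.26   0.051  1.807 -0.     1.284  0.436] F [1.8 2.5 6.6] M [ 0.14 -0.22  0.96] w 0.0458
```

Request:
drive_tool(plan=[0,0,-0.04,0,0,0,1,0,0,-0.04,0,0,0,1,0,0,-0.04,0,0,0,1])

```text
time_s: 9.05
position: [0.5689, 0.1777, 0.0411]
orientation: [2.438, 1.98, 0.001]
force: [1.7, 1.7, 6.7]
grip_width: 0.0462
```

```bash
python3 -c "
from h import *
st()"
```

```text
t 9.05 p [0.5689 0.1777 0.0411] yaw(jaw y) -11.84 z [ 7.e-04 -2.e-04 -1.e+00] j [ 0.26   0.051  1.807 -0.     1.284  0.467] F [1.7 1.7 6.7] M [ 0.14 -0.3   2.25] w 0.0462
```

Request:
drive_tool(plan=[0,0,0.06,0,0,0,1,0,0,0.06,0,0,0,1,0,0,0.06,0,0,0,1])

```text
time_s: 9.3
position: [0.5689, 0.1777, 0.0411]
orientation: [2.393, 2.036, 0.001]
force: [1.1, 1.5, 6.6]
grip_width: 0.0457
```

```bash
python3 -c "
from h import *
st()"
```

```text
t 9.30 p [0.5689 0.1777 0.0411] yaw(jaw y) -9.22 z [ 4.e-04  3.e-04 -1.e+00] j [0.26  0.051 1.807 0.    1.284 0.421] F [1.1 1.5 6.6] M [ 0.19 -0.15  0.33] w 0.0457
```

Request:
drive_tool(plan=[0,0,0.04,0,0,0,1,0,0,0.04,0,0,0,1,0,0,0.04,0,0,0,1])

```text
time_s: 9.55
position: [0.5688, 0.1777, 0.041]
orientation: [-2.361, -2.072, -0.001]
force: [1.2, 2.4, 7.1]
grip_width: 0.0453
```

```bash
python3 -c "
from h import *
st()"
```

```text
t 9.55 p [0.5688 0.1777 0.041 ] yaw(jaw y) -7.44 z [ 3.e-04  4.e-04 -1.e+00] j [0.26  0.051 1.807 0.    1.284 0.39 ] F [1.2 2.4 7.1] M [ 0.28 -0.06  0.06] w 0.0453
```

Request:
drive_tool(plan=[0,0,0.1,0,0,0,1,0,0,0.2,0,0,0.0001,1,0,0,0.2,0,0,0.0001,1,0,0,0.2,0,0,0.0001,1])

```text
time_s: 9.88
position: [0.5686, 0.1777, 0.0411]
orientation: [-2.19, -2.252, -0.0]
force: [-1.2, 1.2, 9.1]
grip_width: 0.0459
```

```bash
python3 -c "
from h import *
st()"
```

```text
t 9.88 p [0.5686 0.1777 0.0411] yaw(jaw y) 1.58 z [-3.e-04  4.e-04 -1.e+00] j [0.26  0.05  1.807 0.    1.285 0.232] F [-1.2  1.2  9.1] M [0.28 0.34 0.05] w 0.0459
```

Request:
drive_tool(plan=[0,0,-0.1,0,0,0,1,0,0,-0.2,0,0,-0.0001,1,0,0,-0.2,0,0,-0.0001,1,0,0,-0.2,0,0,-0.0001,1])

```text
time_s: 10.22
position: [0.5689, 0.1777, 0.0411]
orientation: [-2.362, -2.071, -0.001]
force: [0.1, 0.5, 7.1]
grip_width: 0.0456
```

```bash
python3 -c "
from h import *
st()"
```

```text
t 10.22 p [0.5689 0.1777 0.0411] yaw(jaw y) -7.49 z [ 4.e-04  5.e-04 -1.e+00] j [0.26  0.051 1.807 0.    1.284 0.39 ] F [0.1 0.5 7.1] M [ 0.22 -0.06 -0.05] w 0.0456
```

Request:
drive_tool(plan=[0,0,-0.04,0,0,0,1,0,0,-0.04,0,0,0,1,0,0,-0.04,0,0,0,1])

```text
time_s: 10.47
position: [0.5689, 0.1777, 0.041]
orientation: [2.393, 2.035, 0.001]
force: [1.0, 1.1, 7.0]
grip_width: 0.0459
```

```bash
python3 -c "
from h import *
st()"
```

```text
t 10.47 p [0.5689 0.1777 0.041 ] yaw(jaw y) -9.25 z [ 4.e-04  3.e-04 -1.e+00] j [0.26  0.051 1.807 0.    1.284 0.421] F [1.  1.1 7. ] M [ 0.22 -0.22  0.35] w 0.0459
```

Request:
drive_tool(plan=[0,0,-0.04,0,0,0,1,0,0,-0.04,0,0,0,1,0,0,-0.04,0,0,0,1])

```text
time_s: 10.72
position: [0.5689, 0.1777, 0.0411]
orientation: [2.423, 1.999, 0.001]
force: [1.3, 2.1, 6.1]
grip_width: 0.0457
```

```bash
python3 -c "
from h import *
st()"
```

```text
t 10.72 p [0.5689 0.1777 0.0411] yaw(jaw y) -10.97 z [ 6.e-04  0.e+00 -1.e+00] j [ 0.26   0.051  1.807 -0.     1.284  0.452] F [1.3 2.1 6.1] M [ 0.17 -0.2   1.58] w 0.0457
```

The stop contact repeats: zero torque is at jaw yaw −8.8°, both unwinding and re-approaching, and the torque reached 2.25 Nm at its peak. The back-off target is yaw +81.2°, which is +92.2° from here.

Request:
drive_tool(plan=[0,0,0.1,0,0,0.0001,1,0,0,0.2,0,0,0.0002,1,0,0,0.3,0,0,0.0003,1,0,0,0.4,0,0,0.0004,1,0,0,0.5,0,0,0.0005,1,0,0,0.6,0,0,0.0005,1,0,0,0.7,0,0,0.0006,1,0,0,0.8,0,0,0.0007,1])

```text
time_s: 11.38
position: [0.568, 0.1776, 0.0414]
orientation: [-1.683, -2.651, 0.001]
force: [-8.1, 0.9, 10.7]
grip_width: 0.0458
```

```bash
python3 -c "
from h import *
st()"
```

```text
t 11.38 p [0.568  0.1776 0.0414] yaw(jaw y) 25.16 z [-1.8e-03  1.0e-04 -1.0e+00] j [ 2.600e-01  5.000e-02  1.807e+00  1.000e-03  1.287e+00 -1.790e-01] F [-8.1  0.9 10.7] M [ 0.04  1.29 -0.02] w 0.0458
```

Request:
drive_tool(plan=[0,0,0.1,0,0,0.0001,1,0,0,0.2,0,0,0.0002,1,0,0,0.3,0,0,0.0003,1,0,0,0.4,0,0,0.0004,1,0,0,0.5,0,0,0.0005,1,0,0,0.6,0,0,0.0006,1,0,0,0.7,0,0,0.0007,1,0,0,0.8,0,0,0.0007,1])

```text
time_s: 12.05
position: [0.5674, 0.177, 0.0417]
orientation: [-0.782, -3.04, 0.003]
force: [-13.1, -5.5, 13.7]
grip_width: 0.0458
```

```bash
python3 -c "
from h import *
st()"
```

```text
t 12.05 p [0.5674 0.177  0.0417] yaw(jaw y) 61.16 z [-0.0036 -0.0012 -1.    ] j [ 0.26   0.049  1.807 -0.     1.289 -0.808] F [-13.1  -5.5  13.7] M [-0.93  2.3  -0.1 ] w 0.0458
```

Request:
drive_tool(plan=[0,0,0.1,-0.001,-0.0005,0.0005,1,0,0,0.2,-0.002,-0.001,0.001,1,0,0,0.3,-0.002,-0.001,0.0013,1,0,0,0.4,-0.002,-0.001,0.0015,1,0,0,0.445,-0.002,-0.001,0.0015,1,0,0,0.445,-0.002,-0.001,0.0015,1,0,0,0.445,-0.002,-0.001,0.0015,1])

```text
time_s: 12.63
position: [0.5669, 0.1764, 0.0422]
orientation: [-0.251, -3.131, 0.001]
force: [2.0, -2.2, -2.6]
grip_width: 0.0459
```

```bash
python3 - <<'E'
from h import *
st()
b=vision.get_image("scene")[:,:,::-1]
cv2.imwrite("pics/scene5.png",b)
st()
E
```

```text
t 12.63 p [0.5669 0.1764 0.0422] yaw(jaw y) 80.83 z [-1.1e-03 -7.0e-04 -1.0e+00] j [ 0.259  0.046  1.81  -0.     1.287 -1.152] F [ 2.  -2.2 -2.6] M [-0.4  -0.39  0.05] w 0.0459
t 12.68 p [0.5669 0.1764 0.0422] yaw(jaw y) 80.81 z [-1.e-03 -7.e-04 -1.e+00] j [ 0.259  0.046  1.81  -0.     1.287 -1.151] F [ 1.2 -2.8 -3.7] M [-0.51 -0.4   0.1 ] w 0.0454
```

View pics/scene5.png

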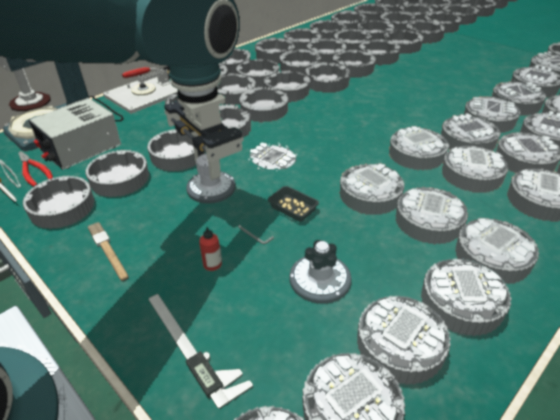

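The gripper holds the nut at (212,175), and the star knob and loose items haven't moved. The back-off is 89.6°. I'll trim it by 0.4°, let it settle and hand in.

Request:
drive_tool(plan=[0,0,0.009,0,0,0,1,0,0,0.009,0,0,0,1,0,0,0.009,0,0,0,1,0,0,0.009,0,0,0,1,0,0,0.009,0,0,0,1,0,0,0.009,0,0,0,1,0,0,0.009,0,0,0,1,0,0,0.009,0,0,0,1])

```text
time_s: 13.35
position: [0.5669, 0.1764, 0.0423]
orientation: [-0.24, -3.131, 0.001]
force: [1.3, -5.7, -7.2]
grip_width: 0.0458
```

```bash
python3 - <<'E'
from h import *
s=st(); print(s["joint_velocities"].round(4))
bot.close_job()
E
```

```text
t 13.35 p [0.5669 0.1764 0.0423] yaw(jaw y) 81.24 z [-1.e-03 -7.e-04 -1.e+00] j [ 0.259  0.046  1.81  -0.     1.288 -1.159] F [ 1.3 -5.7 -7.2] M [-0.85 -0.25 -0.02] w 0.0458
[-0.0001 -0.0003  0.0018  0.0015 -0.001   0.0002]
the job is handed in; nothing more can be done
```

I screwed the nut clockwise to the collar in a single grip, about 168° of jaw turn, then backed it off a quarter turn. The gripper was still holding it at 60 N when I handed the job in at about 13.4 s.

- **Bottoming:** the reaction torque rose linearly against the stop, to 2.25 N m at its peak. The zero-torque point was at jaw yaw −8.8° both times, on unwinding and on re-approach.
- **Back-off:** the final jaw yaw was 81.2°, which is 90.0° from that contact point. I inferred the nut's angle from the jaws and did not measure it directly. The finger opening stayed at about 45.8 mm through the back-off, so I saw no slip.
- **Early slip:** at the lighter 25 N grip the jaws settled onto the ribs by a few degrees as the nut reached the stop. I re-zeroed at 60 N afterwards to remove that error.
- **Final state:** the joints were effectively still (under 0.002 rad/s), the side and vertical forces were below 8 N, and the twisting torque was about zero.
- **Surroundings:** the last full picture, taken before the final 0.4° trim, showed the star knob and loose items where they started.

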